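# Right the fallen sample bottles at the beamline

### The job

Two capped sample bottles have toppled over on the breadboard. Stand the taller one upright in the middle of the sample stage, between its two side plates and under the camera, and stand the shorter one upright in the middle of the round cork disc, caps up. Set them down gently, do not touch the camera or its frame, and leave the other things on the table where they are.

Things in the scene. Friction and masses are not known exactly. Their poses are not given: they have to be found in the camera images.
- tall_bottle: capped amber glass bottle, the taller of the two fallen ones, 146 mm long, white label. Round body 60 mm diameter, 104 mm long, then a 14 mm shoulder, then a black round cap 42 mm diameter, 28 mm long, at the top end. Origin: on its axis, halfway along (73 mm from the base), 30 mm above the table as it lies. z axis: along the bottle from base to cap. Can roll; weighs 0.18 to 0.33 kg
- short_bottle: capped amber glass bottle, the shorter of the two fallen ones, 100 mm long, white label. Round body 60 mm diameter, 58 mm long, then a 14 mm shoulder, then a black round cap 42 mm diameter, 28 mm long, at the top end. Origin: on its axis, halfway along (50 mm from the base), 30 mm above the table as it lies. z axis: along the bottle from base to cap. Can roll; weighs 0.13 to 0.25 kg
- stage: fixed sample stage: grey block, black top, 80 (x) by 112 mm (y), level top 30 mm high. Aluminium side plates along its y sides: inner faces 86 mm apart, 6 mm thick, upper edges 64 mm above the table; open at front (-x) and back. A 12 mm high steel foot lies behind it (x 45 to 135, y -130 to 130 mm). Origin: on the table under its middle; x away from the robot (yaw up to 0.3 rad either way), z up
- stage_top (a point): the middle of the stage's top surface, where the tall bottle's base belongs, 30 mm above the table; axes as the stage
- camera: camera fixed above the stage, with its frame; origin and axes as the stage. Lens: vertical cylinder 48 mm diameter, axis at x = 20 mm, lower face 270 mm above the table; 48 mm square box on it, up to 375 mm. Level bar at x = 105 mm, 345 mm high, on two 20 mm posts at x = 105, y = -105 and 105 mm (34 mm thick below 82 mm)
- cork_rest: a fixed round cork disc, 100 mm diameter, 6 mm thick, lying on the table. Origin: centre of its underside; z up
- driver: a screwdriver lying on the plate, 150 mm long, up to 30 mm high, its handle end nearest the robot; a bystander
- filter_ring: a flat round dark filter mount, 48 mm across, 12 mm high; a bystander. Origin: centre of its underside
- post: a standing steel optics post, 24 mm thick and 93 mm high on a 48 mm foot; a bystander. Origin: centre of its underside
- lens: a stubby black camera lens standing on end, 54 mm across, 58 mm high; a bystander. Origin: centre of its underside
- clamp: a flat steel table clamp, 75 x 25 mm, 20 mm high; a bystander. Origin: centre of its underside
- screw_tray: an open grey plastic tray 110 x 80 mm, 25 mm high; a bystander. Origin: centre of its underside
- beaker: a white beaker standing upright, 68 mm across, 85 mm high; a bystander. Origin: centre of its underside
Mind the look-alikes: they are no part of the job. What is shaped like the short_bottle but red or yellow is not meant.

How it is judged:
At the end, for the whole second after the job is handed in: The tall bottle stands on the stage top and the short bottle on the cork disc, each cap up and within 0.1 rad of upright, its axis within 18 mm of the middle of its place, base resting on the surface (height within 6 mm), released and at rest (angle between each of tall_bottle, short_bottle's own z axis and vertical below 0.1 rad and horizontal distance between tall_bottle and stage_top below 0.018 m and z of tall_bottle in the frame of stage_top between 0.067 and 0.079 m and linear speed of each of tall_bottle, short_bottle below 0.02 m/s and angular speed of each of tall_bottle, short_bottle below 0.15 rad/s and horizontal distance between short_bottle and cork_rest below 0.018 m and z of short_bottle in the frame of cork_rest between 0.05 and 0.062 m); the robot touches nothing.
It fails at once if the camera or its frame is touched (contact force between camera and anything else above 1 N).
It fails at once if the tall bottle is set down hard on the stage (over 60 N) (contact force between tall_bottle and stage above 60 N).
It fails at once if the short bottle is set down hard on the cork (over 60 N) (contact force between short_bottle and cork_rest above 60 N).
It fails at once if a bystander is moved by more than 30 mm or tipped (distance of any of driver, filter_ring, post, lens, clamp, screw_tray, beaker from where it was at the start of the episode above 0.03 m or angle between any of filter_ring, post, lens, clamp, screw_tray, beaker's own z axis and vertical above 0.5 rad).
It also fails if it takes over 64 s, if anything falls off the work surface, if the arm or the gripper's body presses on something with over 40 N, if the wrist force passes 120 N, or if a joint passes its speed limit or range.

### The arm

A 7-joint arm with a two-finger parallel gripper is mounted at the origin on the work surface. World frame = base frame: x ahead of the robot, y to its left, z up, the work surface at z = 0. Lengths are in m, angles in rad, forces in N, time in s.
With the tool pointing down it reaches from about 0.425 to 0.925 m from the base axis. Payload 6.8 kg.
Tool frame: the origin (TCP) lies at the very end of the fingers, on their centre line; the grasp point (between the pads) lies 19 mm behind it; z points along the fingers, y is the line along which they close (so a half turn about z gives the same grasp; the last joint's range is limited). The gripper opens to 85 mm and grips with 20 to 120 N. Pads are 22 mm wide; open, the fingers measure 114 mm over their backs; the gripper's body (76 mm by 85 mm) begins 54 mm behind the grasp point. The pads swing forward as they close: fully open they stand 13 mm farther back than shut.
Start: joints at [-1.458, 0.477, 0.022, 1.555, -0.011, 1.109, -0.083], TCP at [0.148, 0.659, 0.231] pointing down, gripper open.
Joint ranges: [-2.96, 2.96], [-0.34, 2.1], [-1.41, 1.46], [0.24, 2.44], [-1.37, 4.51], [0.17, 1.92], [-2.96, 2.96]. Speed limits (rad/s): [2.39, 2.39, 3.14, 3.14, 3.14, 3.14, 3.14].

### API

Orientations are given as a unit quaternion [w, x, y, z].
In Python, from station import readout, viewer, bot gives the robot as it stands. The module is installed in compiled form; this text tells all that it offers.
- The arm moves only by the shell command python3 -m handwheel 'ROWS' [FORCE]. ROWS is JSON, a list of rows, each a list of 3 entries, a list of its own where there are three numbers: the shift along the tool's x, y, z in mm, then the turn, a rotation vector about the tool's x, y, z in degrees, then the gripper command: -1 is fully open, 1 is shut, values between are in proportion. In form: [[[x, y, z], [ax, ay, az], grip], ...]. A call has 1 to 20 rows; each row is the pose to reach, as a shift and turn from the pose commanded when the call began, along the tool's axes at that moment; what a row does not reach only later rows make up. A row lasts 1/12 s, in which the tool goes at most 41.7 mm and 7.16 degrees, less where a joint would pass 70% of its speed; a pose out of reach is approached as far as the arm can. A call with a gripper value outside its range is refused whole. The fingers move at their own pace and stop on an object; FORCE is the grip in N (left out, the last holds). Time passes only in rows, so rows that repeat a pose let the fingers close. It gives the time, the measured TCP pose, the force and the opening at its end, in the units of the state.
- readout.get_obs(): the state, without advancing time (a new reading comes with each control period).
- viewer.read_camera(name): name is "side" or "top"; returns a dict with "frame" (384x512x3 uint8, red, green, blue), "fx", "fy", "cx", "cy" (pixels), "rvec" (rotation vector, rad) and "tvec" (3), from world to camera coordinates, as OpenCV has them. Camera axes: x right, y down, z forward; pixel columns grow to the right and rows downward; lengths in m; the calibration is good to about 2 mm. A picture is of the moment at which its call begins. There is no depth.
- bot.hand_in(): hands the job in, once; it reports no verdict.
Trained networks look in a picture, given as the dict that the camera call returned (one of the last four; its "shot" number tells which), for a name from the list of things; names that differ only in an ending like _2 or _b are one class to them, and where a whole thing is asked for, a point or a joint stands for the part that bears it (a point fixed in the world has none). Each returns a list of dicts, best first, with "score" (0 to 1); they miss things now and then, are a little off and sometimes report something else, mostly with a low value. They report only what shows in the picture. A call takes as long as a camera call. They do not tell look-alikes from the thing itself.
- viewer.search_frame(picture, target): "rect" ([centre column, centre row, width, height] in pixels, round what is visible of it).
- viewer.outline_of(picture, target): "mask" (384x512 bool, what is visible of it) and "rect" ([centre column, centre row, width, height] in pixels, round what is visible of it).
The state is a dict: "t": time; "q": joint angles; "joint_vel": joint speeds; "joint_torque": joint torques, N m; "eef_pos": TCP position; "tool_rot": TCP orientation; "contact_force": force on the tool from outside, world axes, zero at the start; "torque": the same for the moment, N m; "gripper_width": opening from 0.0 (shut) to 1.0 (fully open).
Only numpy, scipy, OpenCV 4.12 (cv2) and the standard library are available. Lean on these libraries where they do the work, as an engineer would, in place of code of your own. Each camera call takes 0.05 s, during which the arm holds its last target. There are 200 camera calls.

## Working session

There is one attempt and no reset: what is moved stays moved. The work goes in short steps, Python scripts to look and compute and a shell command to move; the robot and the scene stay as the last step left them, time stands still between calls to the robot, and variables do not carry over. Pictures are saved under pics/ and viewed, on a budget of 10 in all, crops included, one or two more only if the job needs it, and the job is handed in when it is done.

```bash
mkdir -p pics
cat > h.py <<'E'
import numpy as np, cv2
from station import readout, viewer, bot
def cam(n):
    p=viewer.read_camera(n); R=cv2.Rodrigues(np.array(p["rvec"],float))[0]; t=np.array(p["tvec"],float)
    K=np.array([[p["fx"],0,p["cx"]],[0,p["fy"],p["cy"]],[0,0,1.]]); return p,K,R,t
def ray(c,uv):
    p,K,R,t=c; return -R.T@t, R.T@np.linalg.solve(K,[uv[0],uv[1],1.])
def at_z(c,uv,z):
    o,d=ray(c,uv); return o+d*(z-o[2])/d[2]
def proj(c,X):
    p,K,R,t=c; x=K@(R@np.array(X,float)+t); return x[:2]/x[2]
def save(c,n,crop=None,s=1):
    f=c[0]["frame"][:,:,::-1]
    if crop: f=f[crop[1]:crop[3],crop[0]:crop[2]]
    cv2.imwrite("pics/"+n,cv2.resize(f,None,fx=s,fy=s,interpolation=cv2.INTER_CUBIC))
E
python3 - <<'E'
from h import *
for n in("top","side"):
    c=cam(n); save(c,n+"0.png",s=1.5); print(n,"cam at",(-c[2].T@c[3]).round(3),c[1][0,0])
    for k in "tall_bottle short_bottle stage camera cork_rest driver filter_ring post lens clamp screw_tray beaker".split():
        print(k,[(np.round(r["rect"]).tolist(),round(r["score"],2),at_z(c,r["rect"][:2],.03).round(3)[:2].tolist()) for r in viewer.search_frame(c[0],k)][:4])
print(readout.get_obs())
E
```

```text
top cam at [ 0.32  -0.057  1.085] 386.2909032507372
tall_bottle [([143.0, 207.0, 57.0, 21.0], 0.69, [0.482, 0.258]), ([226.0, 86.0, 109.0, 133.0], 0.59, [0.837, 0.025]), ([360.0, 127.0, 27.0, 31.0], 0.43, [0.702, -0.357])]
short_bottle [([319.0, 266.0, 39.0, 33.0], 0.94, [0.313, -0.222]), ([371.0, 245.0, 38.0, 36.0], 0.73, [0.366, -0.364]), ([405.0, 126.0, 37.0, 36.0], 0.67, [0.703, -0.487]), ([412.0, 180.0, 30.0, 42.0], 0.65, [0.545, -0.491])]
stage [([225.0, 84.0, 111.0, 132.0], 0.58, [0.842, 0.029])]
camera [([224.0, 66.0, 110.0, 97.0], 0.79, [0.901, 0.034]), ([225.0, 85.0, 114.0, 136.0], 0.47, [0.839, 0.028]), ([240.0, 210.0, 39.0, 36.0], 0.39, [0.468, -0.012])]
cork_rest [([241.0, 209.0, 37.0, 35.0], 0.78, [0.472, -0.015])]
driver [([187.0, 222.0, 9.0, 56.0], 0.83, [0.437, 0.134])]
filter_ring [([291.0, 224.0, 11.0, 18.0], 0.79, [0.427, -0.149])]
post [([161.0, 140.0, 24.0, 20.0], 0.59, [0.674, 0.212])]
lens [([321.0, 142.0, 16.0, 20.0], 0.83, [0.66, -0.244])]
clamp [([292.0, 184.0, 10.0, 24.0], 0.48, [0.539, -0.157])]
screw_tray [([116.0, 150.0, 43.0, 44.0], 0.55, [0.646, 0.34]
[... 1357 characters left out ...]
45808737,  0.47697714,  0.02238093,  1.55538618, -0.01151346,
        1.10934118, -0.08311427]), 'joint_vel': array([-8.82747059e-04, -2.26792249e-05,  5.85475624e-04, -4.99285632e-04,
        1.18692165e-03,  1.23110806e-03, -1.39597835e-04]), 'joint_torque': array([ 1.38134787e-04, -5.96328664e+01,  1.60607278e+00, -2.81534314e+01,
        1.24244182e-02,  1.97045076e-03, -1.58971609e-06]), 'eef_pos': array([0.14781848, 0.65862683, 0.23132872]), 'tool_rot': array([-1.72382877e-05,  1.10192392e-01,  9.93910276e-01,  8.74719719e-06]), 'contact_force': array([-0.08103512,  0.06430845, -0.34540173]), 'torque': array([-0.01843649, -0.02256708, -0.03147871]), 'gripper_width': 1.0030616730579003}
```

View pics/top0.png

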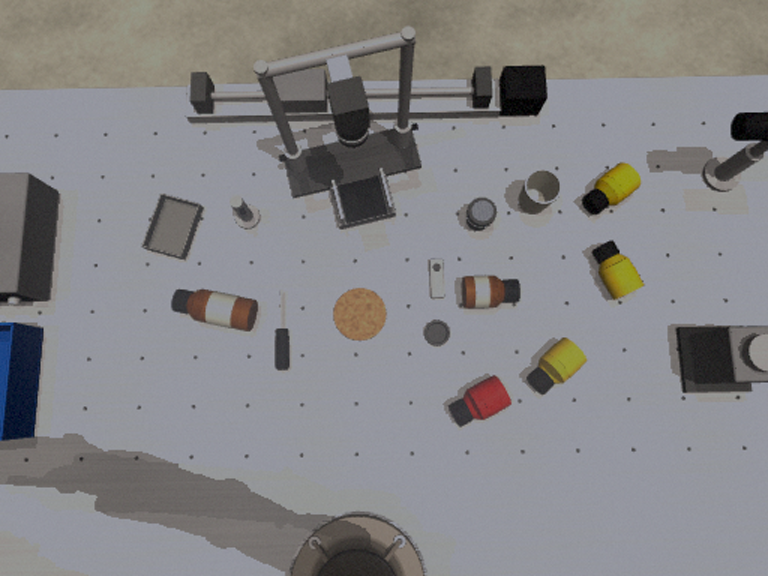

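View pics/side0.png

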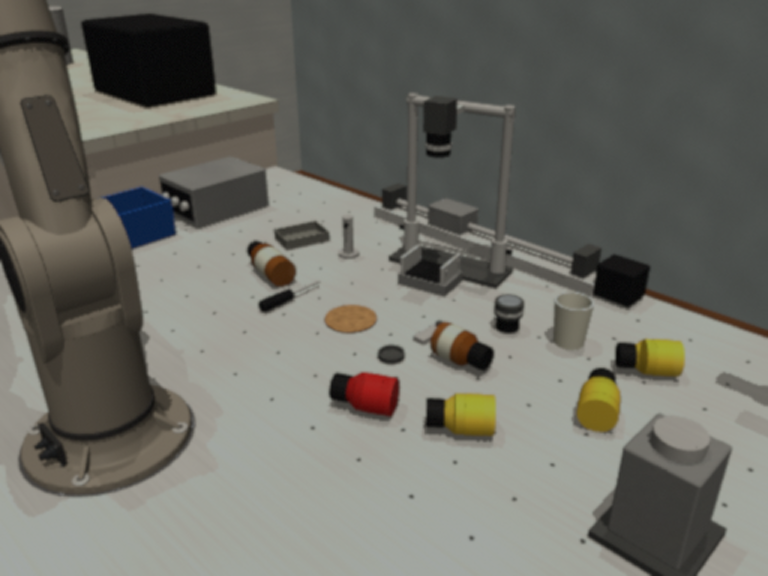

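Three kinds of candidates. The amber, white-label bottles are the ones meant: tall at top px (143,207) and short at top px (326,194). The red one (320,267) and the yellow ones (371,243), (411,181) and (407,125) are look-alikes. I'll fit the bottle models to the masks and check this in an enlarged crop.

```bash
cat >> h.py <<'E'
from scipy.optimize import minimize
a=np.linspace(0,2*np.pi,25)
def bpts(L,pos,ax):
    ax=np.array(ax,float)/np.linalg.norm(ax); u=np.cross(ax,[0.3,.5,.81]); u/=np.linalg.norm(u); v=np.cross(ax,u)
    return [np.array([pos+ax*(s-L/2)+r*(np.cos(t)*u+np.sin(t)*v) for t in a]) for s,r in((0,.03),(L-.042,.03),(L-.028,.021),(L,.021))]
def bmask(c,L,pos,ax):
    m=np.zeros((384*4,512*4),np.uint8); P=bpts(L,pos,ax)
    for i in range(3):
        q=np.array([proj(c,x) for x in np.vstack(P[i:i+2])])*4+1.5
        cv2.fillConvexPoly(m,cv2.convexHull(q.round().astype(np.int32)),1)
    return cv2.resize(m.astype(np.float32),(512,384),interpolation=cv2.INTER_AREA)
def fit_lying(views,L,x0):
    def f(p):
        s=0
        for c,m in views:
            b=bmask(c,L,np.array([p[0],p[1],.03]),[np.cos(p[2]),np.sin(p[2]),0]); s+=1-np.minimum(b,m).sum()/np.maximum(b,m).sum()
        return s
    return minimize(f,x0,method="Nelder-Mead",options=dict(initial_simplex=np.array([x0]+[np.array(x0)+d for d in np.diag([.02,.02,.25])]),xatol=5e-4,fatol=1e-3))
def near(c,name,X):
    uv=proj(c,X); ms=viewer.outline_of(c[0],name); ms=[m for m in ms if np.hypot(*(np.array(m["rect"][:2])-uv))<20]
    return ms[0]["mask"].astype(np.float32) if ms else None
E
python3 - <<'E'
from h import *
C=[cam("top"),cam("side")]
for n,L,x0 in(("tall_bottle",.146,[.48,.255,1.7]),("short_bottle",.1,[.50,-.24,-1.57])):
    v=[(c,m) for c in C for m in [near(c,n,[x0[0],x0[1],.03])] if m is not None]
    r=fit_lying(v,L,x0); print(n,len(v),r.x.round(4),r.fun)
    for c,m in v: print([round(fit_lying([(c,m)],L,list(r.x)).x[i],4) for i in range(3)])
for c in C:
    for m in viewer.outline_of(c[0],"cork_rest")[:1]:
        e=cv2.fitEllipse(max(cv2.findContours(m["mask"].astype(np.uint8),0,1)[0],key=len)); print("cork",e,at_z(c,e[0],.006))
c=C[0]; f=c[0]["frame"][:,:,::-1]
A=cv2.resize(f[110:170,200:300],None,fx=6,fy=6,interpolation=cv2.INTER_CUBIC); B=np.hstack([cv2.resize(f[180:230,100:180],(400,250)),cv2.resize(f[165:215,290:370],(400,250))])
cv2.imwrite("pics/crop1.png",np.vstack([np.pad(A,((0,0),(0,200),(0,0))),B][0:1]+[B[:, :800]][:1]))
E
```

```text
tall_bottle 2 [0.4881 0.2595 1.3436] 0.12323576211929321
[np.float64(0.4878), np.float64(0.2589), np.float64(1.3552)]
[np.float64(0.4874), np.float64(0.2589), np.float64(1.339)]
short_bottle 2 [ 0.5089 -0.2512 -1.5597] 0.15129005908966064
[np.float64(0.509), np.float64(-0.2513), np.float64(-1.5462)]
[np.float64(0.5089), np.float64(-0.2512), np.float64(-1.5596)]
cork ((239.42822265625, 208.9119110107422), (33.53517532348633, 34.51941680908203), 145.8925323486328) [ 0.47511956 -0.00811561  0.006     ]
cork ((233.46694946289062, 212.2312774658203), (18.482065200805664, 35.626644134521484), 88.21204376220703) [ 0.47072978 -0.01168418  0.006     ]
```

View pics/crop1.png

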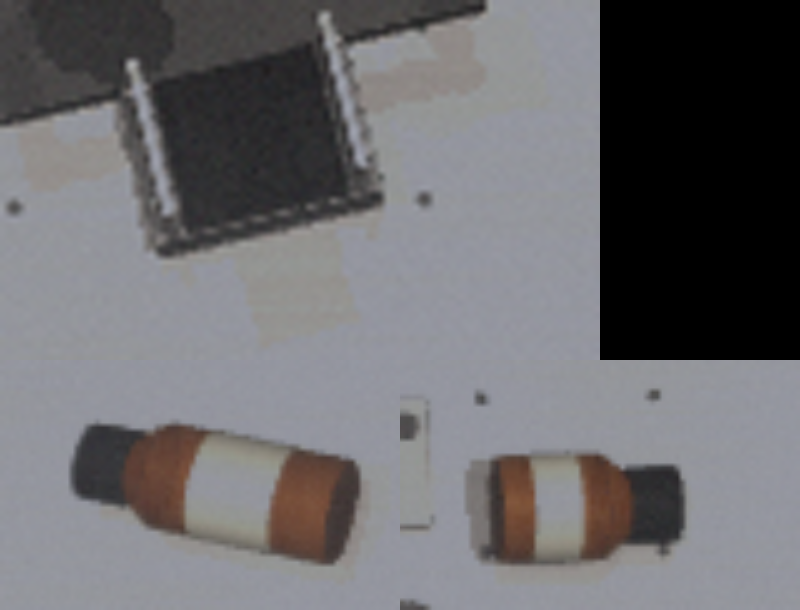

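The amber pair is confirmed: the tall one's cap points to +y and the short one's to -y. I'll get the stage pose from the corners seen in the crop: plate ends at (168,215), (133,68), (365,165) and (325,15), and the foot's front edge from (0,123) to (485,8).

Run:
```python
from h import *
c=cam("top"); P=lambda u,v,z: at_z(c,(200+(u-2.5)/6,110+(v-2.5)/6),z)
pl=[P(133,66,.064),P(168,205,.064),P(325,15,.064),P(365,163,.064)]
ft=[P(60,112,.012),P(485,8,.012)]; bot_=[P(160,253,0),P(380,205,0)]
for n,l in(("plates",pl),("foot",ft),("bottom front",bot_)):
    for x in l: print(n,x.round(4))
    d=l[0]-l[1]; print("  ang",np.arctan2(d[1],d[0]),np.linalg.norm(d))
d=pl[2]-pl[3]; print(np.arctan2(d[1],d[0]),np.linalg.norm(d)); print("mid",np.mean(pl,0))
# refine: line-based fit, model corners projected
def model(p):
    R=np.array([[np.cos(p[2]),-np.sin(p[2])],[np.sin(p[2]),np.cos(p[2])]])
    return lambda x,y,z: np.r_[p[:2]+R@[x,y],z]
S=cam("side")
for yaw in (.23,.26):
  for b in [pl]:
    m=np.mean(b,0); g=model([m[0],m[1],yaw])
    print(yaw,[((np.array(proj(c,g(*k)))-[200,110])*6+2.5).round().tolist() for k in((40,46,64),(-40,46,64),(40,-46,64),(-40,-46,64),(45,100,12),(45,-100,12),(-40,56,0),(-40,-56,0)) for k in [np.array(k)/1000]])
    print("lens px in top/side",proj(c,g(.02,0,.27)),proj(S,g(.02,0,.27)))
```

```text
plates [0.7162 0.0361 0.064 ]
plates [0.6486 0.0201 0.064 ]
plates [ 0.7395 -0.0535  0.064 ]
plates [ 0.667  -0.0707  0.064 ]
  ang 0.2323283427325675 0.06945792287791679
foot [0.7135 0.0765 0.012 ]
foot [ 0.7629 -0.1317  0.012 ]
  ang 1.803655156064698 0.21396210254847153
bottom front [0.645 0.029 0.   ]
bottom front [ 0.6672 -0.0785  0.    ]
  ang 1.7747965350447232 0.10970466663862886
0.23348584276038964 0.07449483112284404
mid [ 0.69281579 -0.01697382  0.064     ]
0.23 [[131.0, 56.0], [171.0, 216.0], [323.0, 9.0], [365.0, 168.0], [31.0, 112.0], [429.0, 16.0], [161.0, 261.0], [384.0, 206.0]]
lens px in top/side [234.85090268  88.3930471 ] [292.20836423 102.96139058]
0.26 [[129.0, 59.0], [174.0, 218.0], [320.0, 7.0], [367.0, 165.0], [30.0, 118.0], [424.0, 11.0], [164.0, 263.0], [386.0, 202.0]]
lens px in top/side [234.59404412  88.45814606] [292.0223476  102.93107409]
```

Stage ≈ (0.694, -0.017) with yaw ≈ 0.233, cork ≈ (0.473, -0.010). Setting out above the tall bottle.

```bash
python3 -m handwheel '[[[-420,-310,0],[0,0,90],-1],[[-420,-310,0],[0,0,90],-1],[[-420,-310,0],[0,0,90],-1],[[-420,-310,0],[0,0,90],-1],[[-420,-310,0],[0,0,90],-1],[[-420,-310,0],[0,0,90],-1],[[-420,-310,0],[0,0,90],-1],[[-420,-310,0],[0,0,90],-1],[[-420,-310,0],[0,0,90],-1],[[-420,-310,0],[0,0,90],-1],[[-420,-310,0],[0,0,90],-1],[[-420,-310,0],[0,0,90],-1],[[-420,-310,0],[0,0,90],-1],[[-420,-310,0],[0,0,90],-1],[[-420,-310,0],[0,0,90],-1]]' 40
cat >> h.py <<'E'
import json
from scipy.spatial.transform import Rotation as Ro
def log():
    o=readout.get_obs(); w=np.array(o["tool_rot"]); R=Ro.from_quat(w[[1,2,3,0]]).as_matrix()
    open("log.jsonl","a").write(json.dumps([o["q"].tolist(),o["eef_pos"].tolist(),R.tolist()])+"\n")
    print("t",round(o["t"],2),"q",o["q"].round(3).tolist(),"p",o["eef_pos"].round(4).tolist(),"w",round(float(o["gripper_width"]),3),"F",o["contact_force"].round(1).tolist()); print(R.round(3).tolist())
    return o,R
E
python3 -c "from h import *; log()"
```

```text
t: 3.05
eef_pos: [0.4904, 0.2633, 0.2314]
tool_rot: [0.0, 0.781, 0.624, 0.0]
contact_force: [-0.3, -0.1, -0.5]
gripper_width: 1.001
t 3.05 q [-1.012, 0.303, 0.503, 1.869, -0.17, 1.012, -0.66] p [0.4904, 0.2633, 0.2314] w 1.001 F [-0.3, -0.1, -0.5]
[[0.221, 0.975, 0.0], [0.975, -0.221, 0.0], [0.0, 0.0, -1.0]]
```

```bash
python3 - <<'E'
import json; L=[json.loads(l) for l in open("log.jsonl")]
import numpy as np
from scipy.spatial.transform import Rotation as Ro
q0=[-1.45808737,0.47697714,0.02238093,1.55538618,-0.01151346,1.10934118,-0.08311427]
w=[-1.72e-5,.110192392,.993910276,8.7e-6]
open("log.jsonl","a").write(json.dumps([q0,[0.14781848,0.65862683,0.23132872],Ro.from_quat([w[1],w[2],w[3],w[0]]).as_matrix().tolist()])+"\n")
E
cat > kin.py <<'E'
import numpy as np, json, itertools
from scipy.spatial.transform import Rotation as Ro
from scipy.optimize import least_squares
Rz=lambda a:Ro.from_euler("z",a).as_matrix(); Ry=lambda a:Ro.from_euler("y",a).as_matrix()
def fk(q,p,s):
    h,L1,L2,L3,c1,c3,c5,c7,ax,ay,bx,by,ex,ey=p
    R=Rz(s[0]*q[0]+c1); t=np.array([0,0,h])
    R=R@Ry(q[1]); t=t+R@[ax,ay,L1]; el=t
    R=R@Rz(s[1]*q[2]+c3)@Ry(q[3]); t=t+R@[bx,by,L2]; wr=t
    R=R@Rz(s[2]*q[4]+c5)@Ry(q[5]); t=t+R@[ex,ey,L3]
    R=R@Rz(s[3]*q[6]+c7); return t,R,el,wr
D=[json.loads(l) for l in open("log.jsonl")]
def res(p,s,reg=1e-2):
    r=[]
    for q,x,R in D:
        t,R2,_,_=fk(q,p,s); r+=list((t-x)*10)+list((Ro.from_matrix(np.array(R).T@R2).as_rotvec())*3)
    return np.r_[r,reg*np.array(p)[4:7],reg*10*np.array(p)[8:]]
def fit():
    best=None
    for s in itertools.product([1,-1],repeat=4):
        for c1 in(0,np.pi):
          for c7 in(-1.57,1.57,0,3.14):
            f=least_squares(res,[.35,.45,.4,.25,c1,0,0,c7]+[0]*6,args=(s,))
            if best is None or f.cost<best[0]-1e-9: best=(f.cost,f.x,s)
    return best
if __name__=="__main__":
    b=fit(); print(b[0],b[1].round(4),b[2])
    for q,x,R in D: t,R2,_,_=fk(q,b[1],b[2]); print((t-x).round(4),Ro.from_matrix(np.array(R).T@R2).magnitude().round(4))
    json.dump([b[1].tolist(),b[2]],open("kin.json","w"))
E
python3 kin.py
```

```text
4.001053462813366e-07 [ 1.880334e+02  5.801000e-01  4.539000e-01  1.881154e+02 -6.890000e-02
  2.000000e-04 -2.000000e-04  1.502100e+00 -3.000000e-04 -7.000000e-04
  1.000000e-04 -9.000000e-04  2.000000e-04 -1.200000e-03] (-1, -1, -1, -1)Traceback (most recent call last):
  File "kin.py", line 28, in <module>
    for q,x,R in D: t,R2,_,_=fk(q,b[1],b[2]); print((t-x).round(4),Ro.from_matrix(np.array(R).T@R2).magnitude().round(4))
                                                                   ^^^^^^^^^^^^^^^^^^^^^^^^^^^^^^^^^^^^^^^^^^^^^^^^^^
AttributeError: 'float' object has no attribute 'round'
```

```bash
sed -i 's/\.magnitude().round(4)/.magnitude()/' kin.py; python3 -m handwheel '[[[30,-1,140],[0,-25,0],-1],[[30,-1,140],[0,-25,0],-1],[[30,-1,140],[0,-25,0],-1],[[30,-1,140],[0,-25,0],-1],[[30,-1,140],[0,-25,0],-1],[[30,-1,140],[0,-25,0],-1]]' 40
python3 -c "from h import *; log()"; python3 kin.py
```

```text
t: 3.55
eef_pos: [0.4934, 0.2956, 0.0892]
tool_rot: [0.135, 0.76, 0.612, -0.17]
contact_force: [0.3, -0.3, 0.6]
gripper_width: 1.004
t 3.55 q [-1.12, 0.726, 0.501, 1.697, -0.061, 1.138, -0.852] p [0.4934, 0.2956, 0.0892] w 1.004 F [0.3, -0.3, 0.6]
[[0.192, 0.977, -0.093], [0.885, -0.214, -0.414], [-0.425, -0.003, -0.905]]
9.285070428440879e-06 [ 2.8610e-01  5.4250e-01  4.6820e-01  3.3070e-01  3.0000e-04 -2.0000e-04
  1.0000e-04  1.5709e+00 -7.0000e-04 -3.0200e-02 -2.2000e-03 -2.9800e-02
 -3.2000e-03 -2.4000e-03] (-1, -1, -1, -1)
[-0. -0. -0.] 5.858061789763163e-05
[0. 0. 0.] 2.391822557126771e-05
[-0. -0. -0.] 0.00011807256583344285
```

```bash
cat >> kin.py <<'E'
P,S=json.load(open("kin.json"))
lo=np.array([-2.96,-.34,-1.41,.24,-1.37,.17,-2.96]);hi=np.array([2.96,2.1,1.46,2.44,4.51,1.92,2.96])
def ik(x,R,q0,w=.02):
    q0=np.clip(q0,lo+.03,hi-.03)
    def f(q):
        t,R2,_,_=fk(q,P,S); return np.r_[(t-x)*10,Ro.from_matrix(R.T@R2).as_rotvec()*3,w*(q-q0)]
    s=least_squares(f,q0,bounds=(lo+.02,hi-.02)); r=f(s.x); return s.x,np.linalg.norm(r[:3])*100,np.degrees(np.linalg.norm(r[3:6])/3)
def tool(head,beta,sgn=1):
    z=np.array([np.cos(head)*np.cos(beta),np.sin(head)*np.cos(beta),-np.sin(beta)])
    # x: (upright bottle) up-ish component; y horizontal = z x x
    y=sgn*np.array([np.sin(head),-np.cos(head),0]); return np.column_stack([np.cross(y,z),y,z])
E
cat > t.py <<'E'
from kin import *
rng=np.random.default_rng(0)
def best(G,head,beta,sgn,n=25):
    R=tool(head,beta,sgn); x=np.array(G)+.022*R[:,2]; out=[]
    for _ in range(n):
        q,e,a=ik(x,R,lo+(hi-lo)*rng.random(7),.001)
        if e<1 and a<.5: out.append((np.min(np.minimum(q-lo,hi-q)),q))
    return max(out,key=lambda o:o[0]) if out else None
for nm,G in(("stage",[.694,-.017,.113]),("cork",[.473,-.01,.05])):
  for beta in(25,40,55):
    for head in (-90,-45,-20,0,13,30,50,90):
        b=best(G,np.radians(head),np.radians(beta),1,12)
        print(nm,beta,head,None if b is None else (round(b[0],2),b[1].round(2).tolist()))
E
python3 t.py
```

```text
stage 25 -90 (np.float64(0.44), [-0.88, 1.1, 0.74, 1.55, 0.44, 1.14, 2.52])
stage 25 -45 (np.float64(0.41), [0.08, 0.87, -0.7, 2.03, 1.9, 1.49, 2.11])
stage 25 -20 (np.float64(0.22), [0.4, 0.9, -0.88, 2.22, 2.4, 1.35, 2.26])
stage 25 0 (np.float64(0.17), [0.59, 0.86, -0.83, 2.27, 2.84, 1.03, 2.27])
stage 25 13 (np.float64(0.2), [0.6, 0.79, -0.66, 2.24, 3.25, 0.81, 2.04])
stage 25 30 (np.float64(0.28), [0.3, 0.71, -0.11, 2.16, 3.98, 0.89, 1.4])
stage 25 50 (np.float64(0.08), [0.03, 0.81, 0.37, 1.99, 4.43, 1.26, 1.1])
stage 25 90 (np.float64(0.74), [0.71, 1.06, -0.66, 1.44, -0.56, 1.18, 0.58])
stage 40 -90 (np.float64(0.63), [-0.4, 0.83, 0.01, 1.56, 0.82, 1.29, 2.29])
stage 40 -45 (np.float64(0.42), [0.34, 0.89, -0.99, 1.97, 1.79, 1.4, 2.36])
stage 40 -20 (np.float64(0.3), [0.38, 0.71, -0.79, 2.14, 2.09, 0.93, 2.41])
stage 40 0 (np.float64(0.26), [0.66, 0.76, -0.93, 2.18, 2.41, 0.7, 2.59])
stage 40 13 (np.float64(0.24), [0.49, 0.63, -0.57, 2.16, 3.06, 0.41, 2.04])
stage 40 30 (np.float64(0.3), [0.13, 0.59, 0.03, 2.1, 4.21, 0.59, 1.05])
stage 40 50 (np.float64(0.17), [-0.54, 1.23, 1.28,
[... 1046 characters left out ...]
4), [-0.07, 0.82, -0.62, 2.04, 1.08, 1.44, 1.69])
cork 40 -45 (np.float64(0.02), [0.39, 1.18, -1.27, 2.42, 1.83, 1.9, 1.94])
cork 40 -20 None
cork 40 0 None
cork 40 13 None
cork 40 30 None
cork 40 50 (np.float64(0.03), [0.27, 0.66, 0.12, 2.41, 4.45, 0.92, 1.45])
cork 40 90 (np.float64(0.3), [1.17, 1.1, -1.11, 2.0, 0.14, 0.75, 0.16])
cork 55 -90 (np.float64(0.29), [-0.78, 0.65, 0.4, 2.15, 0.5, 0.71, 2.29])
cork 55 -45 (np.float64(0.03), [-0.12, 0.53, -0.42, 2.41, 1.57, 0.78, 1.99])
cork 55 -20 None
cork 55 0 None
cork 55 13 None
cork 55 30 None
cork 55 50 (np.float64(0.11), [1.22, 0.96, -1.24, 2.33, 1.35, 0.33, -1.67])
cork 55 90 (np.float64(0.37), [0.98, 0.84, -0.94, 2.07, 0.08, 0.63, 0.12])
```

Kinematics are identified. Lateral headings work well for both places, so the tall bottle can be set with the tool pointing about +y. Now descend and grasp.

```bash
python3 -m handwheel '[[[0,0,35],[0,0,0],-1],[[0,0,65],[0,0,0],-1],[[0,0,82],[0,0,0],-1],[[0,0,90],[0,0,0],-1],[[0,0,90],[0,0,0],-1],[[0,0,90],[0,0,0],-1]]' 50
python3 - <<'E'
from h import *
log(); c=cam("side"); save(c,"pre1.png",(120,120,270,230),5)
E
```

```text
t: 4.05
eef_pos: [0.4882, 0.2571, 0.0119]
tool_rot: [0.135, 0.763, 0.61, -0.167]
contact_force: [0.1, 0.2, 0.4]
gripper_width: 0.998
t 4.05 q [-1.075, 0.8, 0.475, 1.791, -0.082, 0.959, -0.835] p [0.4882, 0.2571, 0.0119] w 0.998 F [0.1, 0.2, 0.4]
[[0.2, 0.976, -0.091], [0.885, -0.22, -0.409], [-0.419, 0.002, -0.908]]
```

View pics/pre1.png

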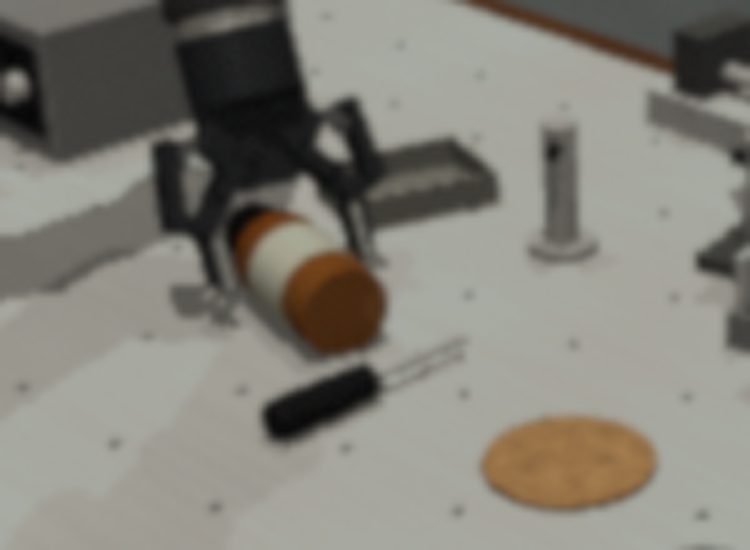

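The fingers straddle the bottle at crop (220,290) and (370,250), clear of its base and the driver. Close, then lift a little.

```bash
python3 -m handwheel '[[[0,0,0],[0,0,0],1],[[0,0,0],[0,0,0],1],[[0,0,0],[0,0,0],1],[[0,0,0],[0,0,0],1],[[0,0,0],[0,0,0],1],[[0,0,0],[0,0,0],1],[[0,0,0],[0,0,0],1],[[0,0,0],[0,0,0],1],[[0,0,-10],[0,0,0],1],[[0,0,-25],[0,0,0],1],[[0,0,-45],[0,0,0],1],[[0,0,-70],[0,0,0],1],[[0,0,-100],[0,0,0],1],[[0,0,-100],[0,0,0],1]]' 50
python3 - <<'E'
from h import *; log()
E
```

```text
t: 5.27
eef_pos: [0.499, 0.3027, 0.1051]
tool_rot: [0.135, 0.762, 0.611, -0.164]
contact_force: [1.1, 0.3, -2.3]
gripper_width: 0.688
t 5.27 q [-1.124, 0.71, 0.508, 1.676, -0.059, 1.162, -0.854] p [0.499, 0.3027, 0.1051] w 0.688 F [1.1, 0.3, -2.3]
[[0.199, 0.976, -0.086], [0.888, -0.216, -0.406], [-0.415, 0.005, -0.91]]
```

```bash
cat > plan.py <<'E'
import sys
from kin import *
from h import readout
def rel(x1,R1,x0,R0):
    print("shift",((R0.T@(np.array(x1)-x0))*1000).round(1).tolist(),"turn",np.degrees(Ro.from_matrix(R0.T@R1).as_rotvec()).round(1).tolist())
def state():
    o=readout.get_obs(); w=np.array(o["tool_rot"]); return o["q"],o["eef_pos"],Ro.from_quat(w[[1,2,3,0]]).as_matrix()
def seq(q,x0,R0,x1,R1,n=12):
    rv=Ro.from_matrix(R0.T@R1).as_rotvec()
    for i in range(1,n+1):
        s=i/n; q,e,a=ik(x0+(np.array(x1)-x0)*s,R0@Ro.from_rotvec(rv*s).as_matrix(),q,.05)
        if i%3==0: t,_,el,wr=fk(q,P,S); print(i,q.round(2).tolist(),"err",round(e,1),round(a,2),"el",el.round(2),"wr",wr.round(2))
    return q
E
python3 - <<'E'
from plan import *
q,x,R=state(); R1=tool(1.345,np.radians(25)); t=R1[:,2]
A=np.array([.558,-.049,.170])+.022*t; B=np.array([.694,-.017,.113])+.022*t
rel(A,R1,x,R); q=seq(q,x,R,A,R1); rel(B,R1,A,R1); seq(q,A,R1,B,R1,6)
E
```

```text
shift [-305.5, 134.0, 78.8] turn [0.1, 89.5, 0.6]
3 [-0.87, 0.46, 0.43, 1.95, -0.22, 0.8, -0.54] err 0.0 0.01 el [0.18 0.16 0.77] wr [0.51 0.23 0.45]
6 [-0.37, 0.36, 0.24, 2.08, -0.68, 0.69, 0.15] err 0.0 0.02 el [0.19 0.04 0.79] wr [0.5  0.03 0.44]
9 [0.09, 0.47, 0.13, 2.06, -1.07, 0.96, 0.79] err 0.0 0.01 el [ 0.24 -0.05  0.77] wr [ 0.5  -0.16  0.39]
12 [0.41, 0.69, 0.08, 1.92, -1.17, 1.36, 1.06] err 0.0 0.0 el [ 0.31 -0.16  0.7 ] wr [ 0.5  -0.32  0.3 ]
shift [-25.6, 125.4, 80.0] turn [0.0, 0.0, 0.0]
3 [0.36, 0.79, 0.06, 1.79, -1.22, 1.33, 1.01] err 0.0 0.0 el [ 0.35 -0.16  0.67] wr [ 0.56 -0.3   0.28]
6 [0.31, 0.89, 0.05, 1.64, -1.25, 1.31, 0.94] err 0.0 0.0 el [ 0.39 -0.16  0.63] wr [ 0.63 -0.29  0.25]
```

```bash
python3 -m handwheel '[[[-10,5,-5],[0,5,0],1],[[-30,13,0],[0,10,0],1],[[-50,22,5],[0,16,0],1],[[-75,33,10],[0,22,0],1],[[-100,44,15],[0,28,0],1],[[-125,55,20],[0,34,0],1],[[-150,66,26],[0,41,0],1],[[-175,77,32],[0,48,0],1],[[-200,88,40],[0,55,0],1],[[-225,99,48],[0,62,0],1],[[-250,110,56],[0,69,0],1],[[-275,121,65],[0,76,0],1],[[-293,129,73],[0,82,0],1],[[-303,134,79],[0,87,0],1],[[-305,134,79],[0,89.5,0.6],1],[[-305,134,79],[0,89.5,0.6],1],[[-305,134,79],[0,89.5,0.6],1],[[-305,134,79],[0,89.5,0.6],1]]' 50
python3 - <<'E'
from h import *
o,R=log(); 
C=[cam("side"),cam("top")]; f=[c[0]["frame"][60:300,120:400,::-1] for c in C]
cv2.imwrite("pics/up1.png",cv2.resize(np.hstack(f),None,fx=1.42,fy=1.42,interpolation=cv2.INTER_CUBIC))
np.savez("c.npz",a=1)
for c in C:
    print([(np.round(r["rect"]).tolist(),round(r["score"],2)) for r in viewer.search_frame(c[0],"tall_bottle")][:3])
E
```

```text
t: 6.77
eef_pos: [0.5592, -0.0326, 0.158]
tool_rot: [-0.332, 0.663, 0.526, 0.416]
contact_force: [1.5, 0.9, -2.9]
gripper_width: 0.688
t 6.77 q [0.409, 0.69, 0.08, 1.923, -1.165, 1.345, 1.053] p [0.5592, -0.0326, 0.158] w 0.688 F [1.5, 0.9, -2.9]
[[0.1, 0.974, 0.202], [0.421, -0.225, 0.879], [0.902, -0.003, -0.432]]
[([263.0, 157.0, 23.0, 58.0], 0.9)]
[]
```

View pics/up1.png

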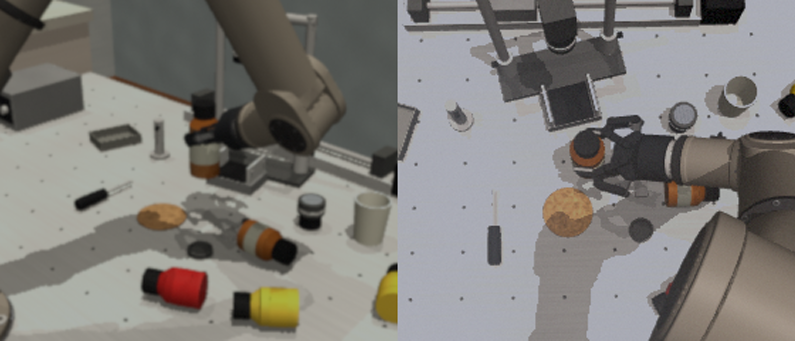

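The bottle is upright and held: cap at crop (203,105) and base at (204,172) in the side view, ahead of the stage. Next I measure its tilt and offset in the grip from the mask edges.

Run:
```python
from h import *
o,R=log(); G=o["eef_pos"]-.022*R[:,2]
ms=[]
for n in("side","top"):
    c=cam(n); M=viewer.outline_of(c[0],"tall_bottle"); uv=proj(c,G)
    f=c[0]["frame"].astype(int)
    M=[m for m in M if np.hypot(*(np.array(m["rect"][:2])-uv))<30]
    print(n,uv,[ (m["rect"],m["score"]) for m in M])
    if M:
        m=M[0]["mask"]; mod=bmask(c,.146,np.array([G[0],G[1],G[2]-.078+.073]),[0,0,1])>.5
        for v in range(np.where(mod.any(1)|m.any(1))[0].min(),np.where(mod.any(1)|m.any(1))[0].max()+1,3):
            a_=np.where(m[v])[0]; b=np.where(mod[v])[0]; print(v,(a_.min(),a_.max(),len(a_)) if len(a_) else None,(b.min(),b.max()) if len(b) else None)
    else:
        s=f[int(uv[1])-35:int(uv[1])+30,int(uv[0])-30:int(uv[0])+35]; am=(s[...,0]>s[...,2]*1.6)&(s[...,0]>50); v,u=np.where(am); print("amber",u.min()+int(uv[0])-30,u.max()+int(uv[0])-30,v.min()+int(uv[1])-35,v.max()+int(uv[1])-35)
        mod=bmask(c,.146,np.array([G[0],G[1],G[2]-.005]),[0,0,1])>.5; v,u=np.where(mod); print("model",u.min(),u.max(),v.min(),v.max())
```

```text
t 6.97 q [0.408, 0.688, 0.08, 1.923, -1.166, 1.346, 1.054] p [0.5596, -0.0321, 0.1591] w 0.689 F [-1.2, 0.2, -3.3]
[[0.097, 0.974, 0.202], [0.42, -0.224, 0.879], [0.902, -0.001, -0.432]]
side [264.35897117 154.55772961] [([264.4, 155.4, 23.2, 52.5], 0.66)]
129 (np.int64(266), np.int64(268), 3) (np.int64(259), np.int64(269))
132 (np.int64(257), np.int64(271), 15) (np.int64(257), np.int64(272))
135 (np.int64(256), np.int64(272), 17) (np.int64(257), np.int64(272))
138 (np.int64(256), np.int64(272), 17) (np.int64(257), np.int64(272))
141 (np.int64(256), np.int64(272), 17) (np.int64(257), np.int64(272))
144 (np.int64(255), np.int64(272), 18) (np.int64(254), np.int64(274))
147 (np.int64(253), np.int64(268), 16) (np.int64(254), np.int64(275))
150 (np.int64(253), np.int64(261), 9) (np.int64(254), np.int64(275))
153 None (np.int64(254), np.int64(275))
156 None (np.int64(254), np.int64(275))
159 None (np.int64(254), np.int64(275))
162 (np.int64(260), np.int64(274), 15) (np.int64(254), np.int64(275))
165 (np.int64(254), np.int64(274), 21) (np.int64(254), np.int64(275))
168 (np.int64(253), np.in
[... 512 characters left out ...]
int64(247), np.int64(259), 13) (np.int64(246), np.int64(260))
157 (np.int64(244), np.int64(262), 19) (np.int64(244), np.int64(263))
160 (np.int64(243), np.int64(264), 22) (np.int64(242), np.int64(265))
163 (np.int64(242), np.int64(265), 24) (np.int64(242), np.int64(266))
166 (np.int64(242), np.int64(265), 24) (np.int64(242), np.int64(265))
169 (np.int64(242), np.int64(265), 24) (np.int64(242), np.int64(265))
172 (np.int64(243), np.int64(265), 23) (np.int64(243), np.int64(265))
175 (np.int64(244), np.int64(264), 21) (np.int64(243), np.int64(265))
178 (np.int64(256), np.int64(261), 6) (np.int64(244), np.int64(264))
181 None (np.int64(246), np.int64(262))
184 None (np.int64(250), np.int64(258))
```

The grip model matches the images within about 1–2 mm and the tilt is about 0.014 rad. Move in over the stage from the front.

```bash
python3 -m handwheel '[[[2,10,5],[0,0,0],1],[[5,30,15],[0,0,0],1],[[8,55,27],[0,0,0],1],[[12,80,39],[0,0,0],1],[[15,100,49],[0,0,0],1],[[17,116,57],[0,0,0],1],[[19,127,62.5],[0,0,0],1],[[19,127.5,62.5],[0,0,0],1],[[19,127.5,62.5],[0,0,0],1],[[19,127.5,62.5],[0,0,0],1],[[19,127.5,62.5],[0,0,0],1]]' 50
python3 - <<'E'
from h import *
o,R=log(); B=o["eef_pos"]-.022*R[:,2]; print("bottle",B)
C=[cam("side"),cam("top")]
s=cv2.resize(C[0][0]["frame"][70:210,240:370,::-1],None,fx=3,fy=3,interpolation=cv2.INTER_CUBIC); t=cv2.resize(C[1][0]["frame"][70:210,180:310,::-1],None,fx=3,fy=3,interpolation=cv2.INTER_CUBIC)
cv2.imwrite("pics/in1.png",np.hstack([s,t]))
ba=np.array([B[0],B[1],B[2]-.08+.073])
for c,of in((C[0],(240,70)),(C[1],(180,70))):
    print("base c",(proj(c,ba-[0,0,.073])-of)*3,"cap top",(proj(c,ba+[0,0,.073])-of)*3,"stage c",(proj(c,[.694,-.017,.03])-of)*3)
E
```

```text
t: 8.08
eef_pos: [0.6973, -0.0006, 0.1472]
tool_rot: [-0.333, 0.664, 0.524, 0.417]
contact_force: [-0.2, -0.5, -3.4]
gripper_width: 0.687
t 8.08 q [0.305, 0.819, 0.05, 1.651, -1.228, 1.318, 0.878] p [0.6973, -0.0006, 0.1472] w 0.687 F [-0.2, -0.5, -3.4]
[[0.102, 0.974, 0.204], [0.419, -0.229, 0.879], [0.902, -0.004, -0.431]]
bottle [ 0.69285071 -0.01993872  0.15671586]
base c [144.12670126 289.69073388] cap top [147.97201553 152.39961324] stage c [141.56024821 329.64123194]
base c [185.28580172 169.71493168] cap top [177.74460436 104.79244692] stage c [184.19378866 185.83660327]
```

View pics/in1.png

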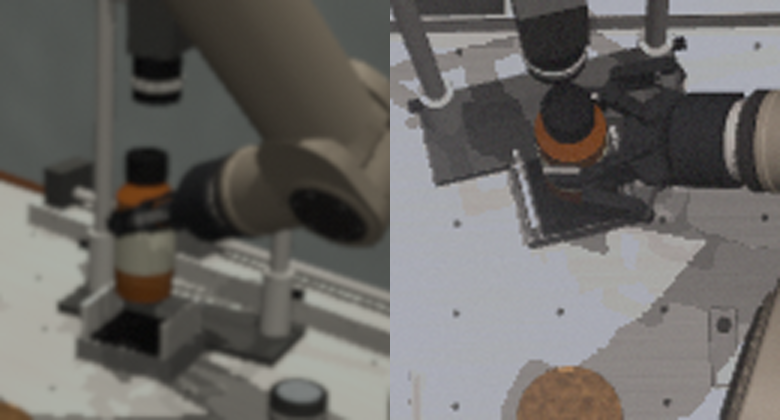

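Bottle axis (0.693,-0.020), between the plates (side crop base (144,290) over stage middle (142,330)), well below the lens at (155,80). Lower to about 3 mm above.

```bash
python3 -m handwheel '[[[-8,0.5,6],[0,0,0],1],[[-17,0.5,11],[0,0,0],1],[[-26,0.5,16],[0,0,0],1],[[-33,0.5,19.5],[0,0,0],1],[[-37,0.5,21],[0,0,0],1],[[-38,0.5,21.8],[0,0,0],1],[[-38,0.5,21.8],[0,0,0],1],[[-38,0.5,21.8],[0,0,0],1],[[-38,0.5,21.8],[0,0,0],1]]' 50
python3 -c "
from h import *
o,R=log(); print(o['eef_pos']-.022*R[:,2])"
```

```text
t: 8.93
eef_pos: [0.6994, 0.0031, 0.1043]
tool_rot: [-0.332, 0.663, 0.525, 0.418]
contact_force: [0.7, 0.1, -2.5]
gripper_width: 0.69
t 8.93 q [0.307, 0.883, 0.038, 1.646, -1.245, 1.29, 0.934] p [0.6994, 0.0031, 0.1043] w 0.69 F [0.7, 0.1, -2.5]
[[0.1, 0.974, 0.205], [0.419, -0.228, 0.879], [0.903, -0.002, -0.43]]
[ 0.69487713 -0.01627281  0.1138088 ]
```

```bash
python3 -m handwheel '[[[-0.9,0,0.4],[0,0,0],1],[[-1.8,0,0.9],[0,0,0],1],[[-2.7,0,1.3],[0,0,0],1],[[-2.7,0,1.3],[0,0,0],1]]' 50
python3 -m handwheel '[[[-0.9,0,0.4],[0,0,0],1],[[-0.9,0,0.4],[0,0,0],1]]' 50
python3 -m handwheel '[[[-0.9,0,0.4],[0,0,0],1],[[-0.9,0,0.4],[0,0,0],1]]' 50
```

```text
t: 9.27
eef_pos: [0.6993, 0.0031, 0.1018]
tool_rot: [-0.333, 0.663, 0.525, 0.418]
contact_force: [-0.8, -1.8, 2.2]
gripper_width: 0.686
t: 9.43
eef_pos: [0.6993, 0.0031, 0.1018]
tool_rot: [-0.333, 0.662, 0.525, 0.418]
contact_force: [-3.3, -3.6, 7.5]
gripper_width: 0.689
t: 9.6
eef_pos: [0.6993, 0.0031, 0.1017]
tool_rot: [-0.333, 0.662, 0.525, 0.419]
contact_force: [-5.5, -3.6, 10.2]
gripper_width: 0.689
```

Contact is at about the expected height, with around 13 N pressing. Unload by 1.5 mm, open, then check before backing off.

```bash
python3 -m handwheel '[[[1.4,0,-0.6],[0,0,0],1],[[1.4,0,-0.6],[0,0,0],1],[[1.4,0,-0.6],[0,0,0],0.3],[[1.4,0,-0.6],[0,0,0],0],[[1.4,0,-0.6],[0,0,0],-0.5],[[1.4,0,-0.6],[0,0,0],-1],[[1.4,0,-0.6],[0,0,0],-1],[[1.4,0,-0.6],[0,0,0],-1],[[1.4,0,-0.6],[0,0,0],-1],[[1.4,0,-0.6],[0,0,0],-1]]' 50
python3 - <<'E'
from plan import *
from h import cam,viewer,np,proj,bmask
q,x,R=state(); print(x,R[:,1]); 
# clearance of axis from finger closing line centre
# retreat plan: back 130 mm along tool, then to above short bottle
for n in("side","top"):
    c=cam(n); m=viewer.outline_of(c[0],"tall_bottle"); m=[k for k in m if np.hypot(*(np.array(k["rect"][:2])-proj(c,[.695,-.016,.1])))<35]
    print(n,[(np.round(k["rect"],1),round(k["score"],2)) for k in m]); v,u=np.where(bmask(c,.146,np.array([.695,-.0163,.103]),[0,0,1])>.5); print((u.min()+u.max())/2,(v.min()+v.max())/2,np.ptp(u)+1,np.ptp(v)+1)
x1=x-.16*R[:,2]; q=seq(q,x,R,x1,R,6)
# short bottle: d heading -1.56, lean 25 deg, both signs of y
d=np.array([np.cos(-1.56),np.sin(-1.56),0]); 
for s in(1,-1):
    z=-np.cos(.436)*np.array([0,0,1])-np.sin(.436)*d; y=s*np.cross(d,[0,0,-1])*-1; Rs=np.column_stack([np.cross(y,z),y,z])
    G=np.array([.509,-.2512,.03]); X=G+.022*z-.09*z
    print(s); rel(X,Rs,x1,R); seq(q,x1,R,X,Rs)
E
```

```text
t: 10.43
eef_pos: [0.6991, 0.0033, 0.1002]
tool_rot: [-0.333, 0.663, 0.525, 0.417]
contact_force: [-0.6, -0.2, 0.8]
gripper_width: 1.004
[0.69906683 0.00332909 0.10017115] [ 0.97375255 -0.22758444 -0.00336172]
side [(array([288.4, 158.5,  20.6,  54. ]), 0.62)]
288.0 158.5 21 52
top [(array([240.6, 120.5,  27.1,  26.9]), 0.9)]
239.5 122.5 24 38
3 [0.39, 0.86, 0.08, 1.6, -1.17, 1.4, 0.9] err 0.0 0.0 el [ 0.37 -0.18  0.64] wr [ 0.62 -0.36  0.28]
6 [0.46, 0.85, 0.12, 1.53, -1.11, 1.51, 0.87] err 0.0 0.0 el [ 0.35 -0.21  0.65] wr [ 0.6  -0.43  0.32]
1
shift [-145.4, -120.3, -124.1] turn [-57.3, -14.2, 159.5]
3 [0.41, 0.73, 0.27, 1.77, -1.23, 1.34, 0.34] err 0.0 0.0 el [ 0.32 -0.17  0.69] wr [ 0.5  -0.42  0.33]
6 [0.28, 0.65, 0.46, 1.89, -1.2, 1.17, -0.33] err 0.0 0.01 el [ 0.31 -0.12  0.72] wr [ 0.46 -0.39  0.37]
9 [0.1, 0.67, 0.69, 1.88, -1.05, 1.16, -1.12] err 0.0 0.01 el [ 0.33 -0.06  0.71] wr [ 0.47 -0.39  0.4 ]
12 [0.02, 0.84, 0.88, 1.75, -0.92, 1.36, -1.84] err 0.0 0.01 el [ 0.4  -0.04  0.65] wr [ 0.51 -0.42  0.39]
-1
shift [-145.4, -120.3, -124.1] turn [9.8, -39.3, -10.1]
3 [0.44, 0.8, 0.19, 1.56, -0.98, 1.46, 0.91] err 0.0 0.0 el [ 0.34 -0.19  0.67] wr [ 0.58 -0.44  0.34]
6 [0.41, 0.75, 0.25, 1.6, -0.85, 1.39, 0.96] err 0.0 0.0 el [ 0.33 -0.18  0.68] wr [ 0.56 -0.44  0.37]
9 [0.38, 0.71, 0.31, 1.66, -0.73, 1.28, 1.0] err 0.0 0.0 el [ 0.32 -0.16  0.7 ] wr [ 0.54 -0.43  0.38]
12 [0.34, 0.67, 0.37, 1.73, -0.62, 1.16, 1.04] err 0.0 0.0 el [ 0.31 -0.14  0.71] wr [ 0.51 -0.42  0.39]
```

Released cleanly: the bottle mask matches the model in place. Back off along the tool axis.

```bash
python3 -m handwheel '[[[0,0,-8],[0,0,0],-1],[[0,0,-25],[0,0,0],-1],[[0,0,-50],[0,0,0],-1],[[0,0,-85],[0,0,0],-1],[[0,0,-120],[0,0,0],-1],[[0,0,-150],[0,0,0],-1],[[0,0,-160],[0,0,0],-1],[[0,0,-160],[0,0,0],-1],[[0,0,-160],[0,0,0],-1],[[0,0,-160],[0,0,0],-1]]' 50
python3 - <<'E'
from plan import *
from h import cam,viewer,np,proj,bmask,near,fit_lying
q,x,R=state(); C=[cam("top"),cam("side")]
v=[(c,m) for c in C for m in [near(c,"short_bottle",[.509,-.251,.03])] if m is not None]
print(len(v),fit_lying(v,.1,[.509,-.2512,-1.56]).x if v else None)
h=-1.557; d=np.array([np.cos(h),np.sin(h),0]); z=-np.cos(.436)*np.array([0,0,1])-np.sin(.436)*d; y=np.cross(d,[0,0,-1]); Rs=np.column_stack([np.cross(y,z),y,z])
G=np.array([.509,-.2512,.03])-.008*d; X=G+.022*z-.09*z; rel(X,Rs,x,R); q=seq(q,x,R,X,Rs)
q=seq(q,X,Rs,X+.09*z,Rs,3)
R1=tool(h,.436,-1); print("upright"); A=np.array([.473,-.01,.12])+.022*R1[:,2]; q=seq(q,X,Rs,A,R1); seq(q,A,R1,A-[0,0,.072],R1,3)
E
```

```text
t: 11.47
eef_pos: [0.6663, -0.1355, 0.169]
tool_rot: [-0.334, 0.662, 0.525, 0.417]
contact_force: [0.1, 1.6, 0.0]
gripper_width: 1.001
2 [ 0.50897735 -0.25138673 -1.55797588]
shift [-142.5, -121.9, -118.7] turn [9.8, -39.5, -10.2]
3 [0.44, 0.8, 0.19, 1.57, -0.98, 1.46, 0.91] err 0.0 0.0 el [ 0.34 -0.19  0.67] wr [ 0.58 -0.43  0.34]
6 [0.41, 0.75, 0.25, 1.61, -0.85, 1.38, 0.96] err 0.0 0.0 el [ 0.33 -0.17  0.68] wr [ 0.56 -0.43  0.37]
9 [0.37, 0.7, 0.31, 1.67, -0.73, 1.28, 1.0] err 0.0 0.0 el [ 0.32 -0.16  0.7 ] wr [ 0.54 -0.42  0.38]
12 [0.33, 0.66, 0.36, 1.75, -0.62, 1.15, 1.03] err 0.0 0.0 el [ 0.31 -0.14  0.71] wr [ 0.51 -0.41  0.39]
3 [0.31, 0.75, 0.3, 1.83, -0.7, 0.99, 1.09] err 0.0 0.0 el [ 0.34 -0.14  0.68] wr [ 0.51 -0.37  0.31]
upright
3 [-0.09, 0.49, 0.52, 2.0, -0.4, 0.76, 0.69] err 0.0 0.01 el [ 0.26 -0.01  0.77] wr [ 0.5  -0.22  0.43]
6 [-0.72, 0.55, 0.87, 2.16, -0.11, 0.58, 0.17] err 0.0 0.01 el [0.23 0.16 0.75] wr [ 0.49 -0.04  0.41]
9 [-1.17, 0.87, 1.09, 2.18, -0.03, 0.64, -0.17] err 0.0 0.0 el [0.19 0.37 0.64] wr [0.48 0.13 0.35]
12 [-1.39, 1.22, 1.11, 2.08, -0.0, 0.86, -0.39] err 0.0 0.0 el [0.12 0.5  0.47] wr [0.47 0.27 0.25]
3 [-1.36, 1.32, 1.01, 2.06, -0.07, 0.8, -0.44] err 0.0 0.0 el [0.14 0.51 0.42] wr [0.47 0.27 0.18]
```

```bash
python3 -m handwheel '[[[-30,-26,-25],[2,-8,-2],-1],[[-65,-55,-55],[4,-16,-4],-1],[[-95,-80,-80],[6,-24,-6],-1],[[-120,-103,-100],[8,-32,-8],-1],[[-135,-116,-113],[9.8,-38,-10],-1],[[-142.5,-122,-118.7],[9.8,-39.5,-10.2],-1],[[-142.5,-122,-118.7],[9.8,-39.5,-10.2],-1],[[-142.5,-122,-118.7],[9.8,-39.5,-10.2],-1],[[-142.5,-122,-118.7],[9.8,-39.5,-10.2],-1]]' 50
python3 - <<'E'
from plan import *
q,x,R=state(); print(R.round(3).tolist())
h=-1.557; d=np.array([np.cos(h),np.sin(h),0]); z=-np.cos(.436)*np.array([0,0,1])-np.sin(.436)*d; y=np.cross(d,[0,0,-1]); Rs=np.column_stack([np.cross(y,z),y,z])
G=np.array([.509,-.2513,.03])-.008*d; X=G+.022*z; rel(X,Rs,x,R)
E
```

```text
t: 12.42
eef_pos: [0.5101, -0.2724, 0.0922]
tool_rot: [-0.154, 0.686, 0.695, 0.152]
contact_force: [0.9, -0.2, 0.1]
gripper_width: 0.998
[[-0.012, 1.0, -0.005], [0.906, 0.013, 0.422], [0.422, 0.001, -0.906]]
shift [0.1, -0.9, 90.7] turn [0.1, -0.0, -0.0]
```

```bash
python3 -m handwheel '[[[0,-1,30],[0,0,0],-1],[[0,-1,60],[0,0,0],-1],[[0,-1,80],[0,0,0],-1],[[0,-1,88],[0,0,0],-1],[[0,-1,90.5],[0,0,0],-1],[[0,-1,90.5],[0,0,0],-1],[[0,-1,90.5],[0,0,0],-1]]' 40
python3 - <<'E'
from h import *
log(); c=cam("side"); save(c,"pre2.png",(190,170,360,310),4)
E
```

```text
t: 13.0
eef_pos: [0.5083, -0.237, 0.0108]
tool_rot: [-0.152, 0.687, 0.695, 0.151]
contact_force: [0.6, 0.2, 1.0]
gripper_width: 1.003
t 13.0 q [0.311, 0.747, 0.31, 1.826, -0.701, 0.985, 1.092] p [0.5083, -0.237, 0.0108] w 1.003 F [0.6, 0.2, 1.0]
[[-0.011, 1.0, -0.003], [0.908, 0.011, 0.419], [0.419, 0.002, -0.908]]
```

View pics/pre2.png

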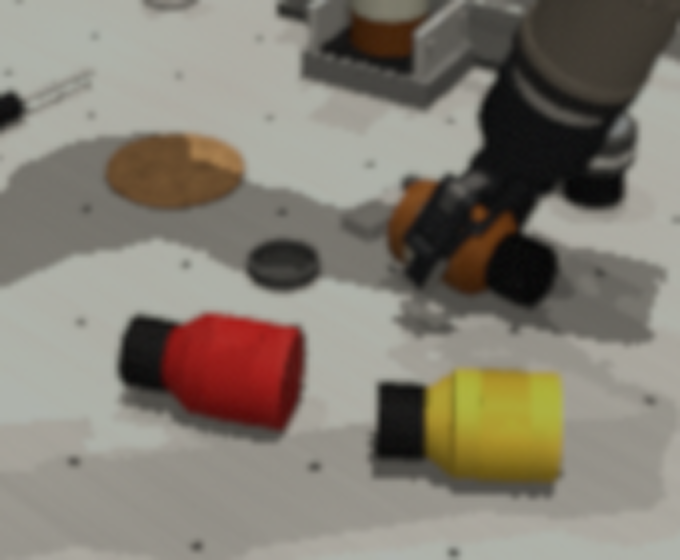

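The fingers straddle the amber short bottle's body (crop (430,240)), clear of the clamp (365,220). The tall bottle stands on the stage at (385,40). Close and lift.

```bash
python3 -m handwheel '[[[0,0,0],[0,0,0],1],[[0,0,0],[0,0,0],1],[[0,0,0],[0,0,0],1],[[0,0,0],[0,0,0],1],[[0,0,0],[0,0,0],1],[[0,0,0],[0,0,0],1],[[0,0,0],[0,0,0],1],[[0,0,0],[0,0,0],1],[[0,0,-10],[0,0,0],1],[[0,0,-25],[0,0,0],1],[[0,0,-50],[0,0,0],1],[[0,0,-80],[0,0,0],1],[[0,0,-110],[0,0,0],1],[[0,0,-120],[0,0,0],1],[[0,0,-120],[0,0,0],1],[[0,0,-120],[0,0,0],1]]' 50
python3 - <<'E'
from plan import *
q,x,R=state(); print(q.round(2),x,R.round(3).tolist())
h=-1.557; R1=tool(h,.436,-1); A=np.array([.473,-.01,.15])+.022*R1[:,2]; rel(A,R1,x,R); q=seq(q,x,R,A,R1)
E
```

```text
t: 14.38
eef_pos: [0.5079, -0.2856, 0.1184]
tool_rot: [-0.153, 0.686, 0.695, 0.151]
contact_force: [-0.1, 0.3, -3.1]
gripper_width: 0.683
[ 0.33  0.64  0.39  1.72 -0.6   1.2   1.02] [ 0.50792291 -0.28562313  0.11844537] [[-0.011, 1.0, -0.005], [0.907, 0.012, 0.42], [0.42, 0.0, -0.907]]
shift [241.7, -31.5, 87.4] turn [-0.0, -89.9, -0.1]
3 [-0.08, 0.45, 0.52, 1.98, -0.35, 0.82, 0.66] err 0.0 0.01 el [ 0.24 -0.01  0.78] wr [ 0.5  -0.23  0.45]
6 [-0.7, 0.46, 0.84, 2.14, 0.01, 0.64, 0.08] err 0.0 0.01 el [0.2  0.13 0.77] wr [ 0.49 -0.04  0.44]
9 [-1.16, 0.76, 1.06, 2.17, 0.13, 0.7, -0.29] err 0.0 0.0 el [0.18 0.33 0.68] wr [0.48 0.13 0.38]
12 [-1.37, 1.09, 1.07, 2.09, 0.16, 0.91, -0.5] err 0.0 0.0 el [0.12 0.47 0.54] wr [0.47 0.27 0.28]
```

```bash
python3 -m handwheel '[[[5,-1,-2],[0,-3,0],1],[[15,-2,0],[0,-7,0],1],[[30,-4,4],[0,-12,0],1],[[45,-6,8],[0,-17,0],1],[[60,-8,12],[0,-22,0],1],[[75,-10,17],[0,-27,0],1],[[90,-12,22],[0,-32,0],1],[[105,-14,28],[0,-38,0],1],[[120,-16,34],[0,-44,0],1],[[136,-18,40],[0,-50,0],1],[[152,-20,46],[0,-56,0],1],[[168,-22,53],[0,-62,0],1],[[184,-24,60],[0,-68,0],1],[[200,-26,67],[0,-74,0],1],[[216,-28,74],[0,-80,0],1],[[230,-30,81],[0,-85,0],1],[[241.7,-31.5,87.4],[0,-89.9,0],1],[[241.7,-31.5,87.4],[0,-89.9,0],1],[[241.7,-31.5,87.4],[0,-89.9,0],1],[[241.7,-31.5,87.4],[0,-89.9,0],1]]' 50
python3 -m handwheel '[[[0,0,0],[0,0,0],1],[[0,0,0],[0,0,0],1]]' 50
python3 - <<'E'
from h import *
o,R=log(); G=o["eef_pos"]-.022*R[:,2]; print("grip",G,"axis",(R@np.array([-.907,0,-.42])).round(3))
C=[cam("side"),cam("top")]; f=[c[0]["frame"][90:270,140:340,::-1] for c in C]
cv2.imwrite("pics/up2.png",cv2.resize(np.hstack(f),None,fx=2,fy=2,interpolation=cv2.INTER_CUBIC))
for c in C:
    pr=bmask(c,.1,G+[0,0,.008],[0,0,1]); v,u=np.where(pr>.5); print("model rect",(u.min()+u.max())/2,(v.min()+v.max())/2,np.ptp(u)+1,np.ptp(v)+1)
    print([(np.round(r["rect"],1).tolist(),round(r["score"],2)) for r in viewer.search_frame(c[0],"short_bottle")])
E
```

```text
t: 16.05
eef_pos: [0.4724, -0.0311, 0.1405]
tool_rot: [0.382, 0.592, 0.6, -0.379]
contact_force: [-0.2, -0.4, -1.9]
gripper_width: 0.69
t: 16.22
eef_pos: [0.4729, -0.0317, 0.1415]
tool_rot: [0.382, 0.594, 0.599, -0.378]
contact_force: [-0.0, -0.5, -2.3]
gripper_width: 0.687
t 16.22 q [-1.321, 1.008, 0.976, 2.081, 0.276, 0.944, -0.619] p [0.4729, -0.0317, 0.1415] w 0.687 F [-0.0, -0.5, -2.3]
[[-0.003, 1.0, 0.009], [0.423, 0.009, -0.906], [-0.906, 0.001, -0.423]]
grip [ 0.47268191 -0.01178264  0.15077303] axis [-0.001 -0.003  1.   ]
model rect 232.5 163.5 22 42
[([241.8, 264.4, 49.4, 30.6], 0.87), ([433.5, 237.8, 49.7, 22.7], 0.87), ([400.5, 264.9, 28.3, 39.0], 0.79), ([309.4, 276.5, 46.0, 28.8], 0.69), ([233.6, 166.2, 21.0, 45.6], 0.55), ([289.6, 222.6, 19.7, 17.7], 0.27), ([184.8, 197.1, 26.5, 15.9], 0.25)]
model rect 238.0 202.0 25 27
[([371.9, 242.9, 38.2, 39.9], 0.96), ([317.8, 266.8, 38.8, 29.1], 0.94), ([239.2, 200.2, 25.2, 25.5], 0.78), ([411.2, 178.6, 32.0, 36.4], 0.73), ([405.0, 125.8, 37.3, 36.4], 0.65)]
```

View pics/up2.png

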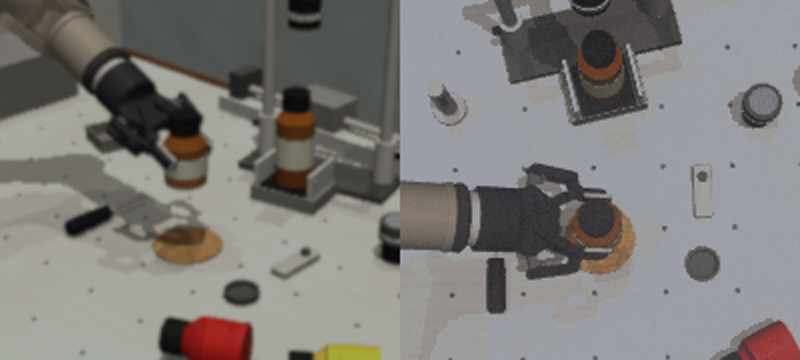

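The short bottle hangs upright over the cork (top crop (598,222), side (186,160)); the tall one stands between its plates. Its base is about 100 mm above the cork. Lower it.

```bash
python3 -m handwheel '[[[10,0,4],[0,0,0],1],[[25,0,11],[0,0,0],1],[[40,0,18],[0,0,0],1],[[53,0,24],[0,0,0],1],[[65,0,30],[0,0,0],1],[[74,0,34.5],[0,0,0],1],[[80,0,37.5],[0,0,0],1],[[84,0,39],[0,0,0],1],[[84,0,39],[0,0,0],1],[[84,0,39],[0,0,0],1],[[84,0,39],[0,0,0],1]]' 50
python3 -c "
from h import *
o,R=log(); print(o['eef_pos']-.022*R[:,2], R@np.array([-.907,0,-.42]))"
```

```text
t: 17.33
eef_pos: [0.4737, -0.0305, 0.049]
tool_rot: [0.383, 0.593, 0.6, -0.378]
contact_force: [-0.3, -0.6, -2.5]
gripper_width: 0.687
t 17.33 q [-1.266, 1.162, 0.86, 2.054, 0.202, 0.849, -0.697] p [0.4737, -0.0305, 0.049] w 0.687 F [-0.3, -0.6, -2.5]
[[-0.004, 1.0, 0.011], [0.421, 0.012, -0.907], [-0.907, 0.001, -0.421]]
[ 0.47344999 -0.01050974  0.05823272] [-9.39180568e-04 -1.40039274e-03  9.99522965e-01]
```

```bash
python3 -m handwheel '[[[0.9,0,0.4],[0,0,0],1],[[1.8,0,0.9],[0,0,0],1],[[2.7,0,1.3],[0,0,0],1],[[3.6,0,1.7],[0,0,0],1],[[3.6,0,1.7],[0,0,0],1]]' 50
python3 -m handwheel '[[[0.9,0,0.4],[0,0,0],1],[[0.9,0,0.4],[0,0,0],1],[[0.9,0,0.4],[0,0,0],1]]' 50
python3 -m handwheel '[[[0.9,0,0.4],[0,0,0],1],[[0.9,0,0.4],[0,0,0],1],[[0.9,0,0.4],[0,0,0],1]]' 50
```

```text
t: 17.75
eef_pos: [0.4735, -0.0304, 0.0443]
tool_rot: [0.383, 0.592, 0.6, -0.378]
contact_force: [-1.5, 0.2, -2.3]
gripper_width: 0.686
t: 18.0
eef_pos: [0.4735, -0.0305, 0.0434]
tool_rot: [0.383, 0.592, 0.6, -0.378]
contact_force: [1.1, -0.2, -2.3]
gripper_width: 0.685
t: 18.25
eef_pos: [0.4735, -0.0304, 0.0424]
tool_rot: [0.383, 0.593, 0.6, -0.378]
contact_force: [-0.3, -0.4, -2.6]
gripper_width: 0.689
```

```bash
python3 -m handwheel '[[[0.9,0,0.4],[0,0,0],1],[[0.9,0,0.4],[0,0,0],1],[[0.9,0,0.4],[0,0,0],1]]' 50
python3 -m handwheel '[[[0.9,0,0.4],[0,0,0],1],[[0.9,0,0.4],[0,0,0],1],[[0.9,0,0.4],[0,0,0],1]]' 50
```

```text
t: 18.5
eef_pos: [0.4735, -0.0304, 0.0414]
tool_rot: [0.383, 0.592, 0.6, -0.378]
contact_force: [0.7, -0.8, -1.8]
gripper_width: 0.689
t: 18.75
eef_pos: [0.4736, -0.0305, 0.0412]
tool_rot: [0.383, 0.592, 0.599, -0.378]
contact_force: [-1.3, 4.2, 5.1]
gripper_width: 0.688
```

Contact at 7 N. Unload, open, then check before retreating.

```bash
python3 -m handwheel '[[[-0.6,0,-0.3],[0,0,0],1],[[-0.6,0,-0.3],[0,0,0],0.3],[[-0.6,0,-0.3],[0,0,0],0],[[-0.6,0,-0.3],[0,0,0],-0.5],[[-0.6,0,-0.3],[0,0,0],-1],[[-0.6,0,-0.3],[0,0,0],-1],[[-0.6,0,-0.3],[0,0,0],-1],[[-0.6,0,-0.3],[0,0,0],-1],[[-0.6,0,-0.3],[0,0,0],-1]]' 50
python3 -m handwheel '[[[0,0,-8],[0,0,0],-1],[[0,0,-20],[0,0,0],-1],[[0,0,-40],[0,0,0],-1],[[0,0,-70],[0,0,0],-1],[[0,0,-100],[0,0,0],-1],[[0,0,-130],[0,0,0],-1],[[0,0,-130],[0,0,0],-1],[[0,0,-130],[0,0,0],-1],[[0,0,-130],[0,0,0],-1]]' 50
python3 - <<'E'
from h import *
log()
C=[cam("side"),cam("top")]
for nm,L,X in(("tall_bottle",.146,[.695,-.017,.103]),("short_bottle",.1,[.4734,-.0105,.056])):
    for c in C:
        m=near(c,nm,X); mod=bmask(c,L,np.array(X),[0,0,1])
        if m is None: print(nm,"none"); continue
        r=lambda k:(lambda v,u:((u.min()+u.max())/2,(v.min()+v.max())/2,np.ptp(u)+1,np.ptp(v)+1))(*np.where(k>.5)); print(nm,"seen",r(m),"model",r(mod))
for n,k,P0 in(("cork_rest",.006,None),):
    for c in C: print(n,[at_z(c,r["rect"][:2],.006).round(4) for r in viewer.search_frame(c[0],n)][:1])
for k in "driver filter_ring post lens clamp screw_tray beaker".split(): print(k,[np.round(r["rect"]).tolist()[:2] for c in C for r in viewer.search_frame(c[0],k)[:1]])
f=[c[0]["frame"][90:270,140:340,::-1] for c in C]
cv2.imwrite("pics/end.png",cv2.resize(np.hstack(f),None,fx=2,fy=2,interpolation=cv2.INTER_CUBIC))
E
```

```text
t: 19.5
eef_pos: [0.4735, -0.0304, 0.0412]
tool_rot: [0.383, 0.592, 0.6, -0.378]
contact_force: [-0.2, -0.1, -0.8]
gripper_width: 0.996
t: 20.25
eef_pos: [0.4717, 0.0873, 0.0961]
tool_rot: [0.383, 0.593, 0.6, -0.378]
contact_force: [0.3, 0.5, 0.4]
gripper_width: 1.002
t 20.25 q [-1.387, 1.082, 0.866, 1.912, 0.165, 1.129, -0.681] p [0.4717, 0.0873, 0.0961] w 1.002 F [0.3, 0.5, 0.4]
[[-0.005, 1.0, 0.011], [0.421, 0.012, -0.907], [-0.907, 0.0, -0.421]]
tall_bottle seen (np.float64(287.5), np.float64(158.5), np.int64(20), np.int64(50)) model (np.float64(288.0), np.float64(158.5), np.int64(21), np.int64(52))
tall_bottle seen (np.float64(239.5), np.float64(123.0), np.int64(24), np.int64(37)) model (np.float64(240.0), np.float64(122.5), np.int64(23), np.int64(38))
short_bottle seen (np.float64(233.5), np.float64(196.5), np.int64(22), np.int64(40)) model (np.float64(233.5), np.float64(197.0), np.int64(22), np.int64(41))
short_bottle seen (np.float64(239.5), np.float64(208.0), np.int64(22), np.int64(25)) model (np.float64(239.5), np.float64(208.0), np.int64(22), np.int64(25))
cork_rest [array([ 0.4694, -0.026 ,  0.006 ])]
cork_rest [array([ 0.4765, -0.0145,  0.006 ])]
driver [[205.0, 161.0], [189.0, 230.0]]
filter_ring [[233.0, 197.0], [292.0, 222.0]]
post [[233.0, 158.0], [163.0, 139.0]]
lens [[341.0, 209.0], [320.0, 144.0]]
clamp [[288.0, 224.0], [291.0, 186.0]]
screw_tray [[304.0, 128.0], [116.0, 152.0]]
beaker [[382.0, 213.0], [359.0, 127.0]]
```

View pics/end.png

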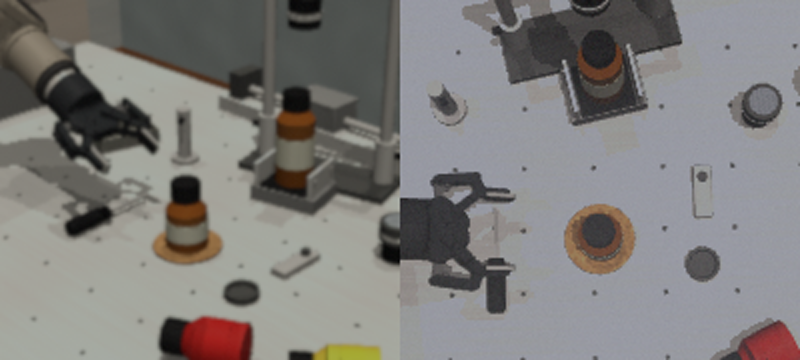

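Both bottles stand upright and are released, the short one at side crop (186,215) inside the disc and the tall one at (295,140) between the plates. The gripper is clear and reads about 0 N. Handing in.

```bash
python3 -c "
from station import bot; print(bot.hand_in())"
```

```text
the job is handed in; nothing more can be done
None
```

Both bottles are standing where you asked, and I handed the job in at about 21 s of the 64 s; no verdict was reported.

**How it went:** I gripped each amber bottle with a 25° tool lean, turned it upright in the air, and lowered it the last few millimetres in 1 mm steps. The tall bottle touched down on the stage at about 13 N and the short one on the cork at about 7 N. After each I opened the gripper and backed off along the tool axis.

**Last checks:**
- **Bottle pose:** in both cameras the seen outlines match upright models to within about 1 px. The tall bottle is at about (0.695, -0.017), against an estimated stage middle of (0.694, -0.017). The short one is at about (0.473, -0.010), against a cork centre of (0.473, -0.010).
- **Gripper and bystanders:** the gripper is free with about 0.5 N or less on each axis. In the top view the bystanders are within about 2 px of where they started.

**Checks that disagreed or failed:**
- **Cork centre:** late network readings were up to 16 mm off, because the bottle now hides part of the disc. The clean early view and the last picture show the bottle near its middle.
- **Bystander finds:** some network finds in the side view were plainly wrong objects, such as "filter_ring" on the short bottle and "screw_tray" on the camera frame. I relied on the top view for those.

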